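# Hold open the guard of the isolated roller station

## Task

Each of the two roller stations on the machine has an air valve standing at its outer side. Find the station whose air is shut off, the one whose valve handle stands across its pipe, lift that station's white guard by its handle and keep holding it open at 45 degrees so the rollers can be inspected: finish while still holding it there, because it drops shut if let go. Leave the other guard shut and the loose things on the table where they are.

Things in the scene. Friction and masses are not known exactly. Their poses are not given: they have to be found in the camera images.
- machine: dark steel machine bed 270 x 640 x 55 mm (x, y, z) fixed on the table, carrying two grey open-topped roller stations side by side along its y, centred at y = +120 mm (left) and -120 mm (right) in its frame, each covered by a white guard. Origin: on the table under the bed's middle (bed from x = -130 to +140 mm); x points away from the robot, y to the left, turned by its yaw
- guard_left (a joint): hinge of the left guard (+y side of the machine): 0 = shut, grows as the guard is lifted, 0.785 = 45 degrees, stop at 1.35. A light spring and its own weight pull it shut at every angle, about 3 to 9 N upward at the handle hold it (most when open)
- guard_left_handle (a point): middle of the bar of the left guard's black U pull handle. The bar is round, 12 mm thick, 110 mm long, parallel to the hinge (along the machine's y), its centre 50 mm above the middle plane of the guard's flat panel (4 mm thick, 215 x 172 mm, white sheet steel), on two 12 mm uprights at its ends. The bar is near the guard's front edge, 180 mm in front of the hinge line measured along the panel
- guard_left_hinge (a point): point on the left guard's hinge line, at the middle of its width, at the far edge of the guard (away from the robot), 134 mm above the table. The hinge line runs along the machine's y; the guard's front edge swings up and away from the robot
- guard_right (a joint): hinge of the right guard (-y side of the machine): 0 = shut, grows as the guard is lifted, 0.785 = 45 degrees, stop at 1.35. A light spring and its own weight pull it shut at every angle, about 3 to 9 N upward at the handle hold it (most when open)
- guard_right_handle (a point): middle of the bar of the right guard's black U pull handle. The bar is round, 12 mm thick, 110 mm long, parallel to the hinge (along the machine's y), its centre 50 mm above the middle plane of the guard's flat panel (4 mm thick, 215 x 172 mm, white sheet steel), on two 12 mm uprights at its ends. The bar is near the guard's front edge, 180 mm in front of the hinge line measured along the panel
- guard_right_hinge (a point): point on the right guard's hinge line, at the middle of its width, at the far edge of the guard (away from the robot), 134 mm above the table. The hinge line runs along the machine's y; the guard's front edge swings up and away from the robot
- shut_valve: the air valve that is shut: its bare aluminium wing handle (84 x 18 x 10 mm) lies across its pipe. Fixed on the bed at the outer side of one of the two stations, at y = +272 or -272 mm in the machine's frame. Origin on the bed's top under the valve; the steel pipe runs along x 40 mm above it, 120 mm long, 16 mm thick, the handle's top 83 mm above it
- open_valve: the air valve that is open: same as the other, but its wing handle lies along its pipe. At the outer side of the other station
- oil_can: loose aluminium can, 60 mm across, 120 mm high, origin at the centre of its underside
- wrench: loose steel wrench lying on the table, about 180 mm long, origin under its middle
- spare_roller: loose black rubber roller, 64 mm across, 40 mm high, standing on its flat face, origin at the centre of its underside
Mind the look-alikes: they are no part of the job. Of the things that look like the oil_can, take the one that is nearest to the robot's base at the start.

How it is judged:
By the outcome, as a careful person would: the job done as asked, in the order asked, and still so for the second after the job is handed in, while the arm keeps its last pose, push and grip.
It also fails if it takes over 35 s, if anything falls off the work surface, if the arm or the gripper's body presses on something with over 40 N, if the wrist force passes 120 N, or if a joint passes its speed limit or range.

## Robot

A 7-joint arm with a two-finger parallel gripper is mounted at the origin on the work surface. World frame = base frame: x ahead of the robot, y to its left, z up, the work surface at z = 0. Lengths are in m, angles in rad, forces in N, time in s.
With the tool pointing down it reaches from about 0.425 to 0.925 m from the base axis. Payload 6.8 kg.
Tool frame: the origin (TCP) lies at the very end of the fingers, on their centre line; the grasp point (between the pads) lies 19 mm behind it; z points along the fingers, y is the line along which they close (so a half turn about z gives the same grasp; the last joint's range is limited). The gripper opens to 85 mm and grips with 20 to 120 N. Pads are 22 mm wide; open, the fingers measure 114 mm over their backs; the gripper's body (76 mm by 85 mm) begins 54 mm behind the grasp point. The pads swing forward as they close: fully open they stand 13 mm farther back than shut.
Start: joints at [-1.243, 0.477, 0.022, 1.555, -0.011, 1.109, -0.083], TCP at [0.285, 0.612, 0.231] pointing down, gripper open.
Joint ranges: [-2.96, 2.96], [-0.34, 2.1], [-1.41, 1.46], [0.24, 2.44], [-1.37, 4.51], [0.17, 1.92], [-2.96, 2.96]. Speed limits (rad/s): [2.39, 2.39, 3.14, 3.14, 3.14, 3.14, 3.14].

## Interface

Orientations are given as a rotation vector (axis times angle).
In Python, from bench import get_obs, viewer, r gives the robot as it stands. The module is installed in compiled form; this text tells all that it offers.
- The arm moves only by the tool play_rows, never from a script. Its argument "commands" is a list that holds one entry, the list of rows, each a list of 5 numbers: the gripper's target within -1 to 1 (shut at 1, half-way at 0, fully open at -1), then the shift along the tool's x, y, z scaled (see below), then the turn about the tool's z scaled (see below). A call has 1 to 12 rows; each row is the pose to reach, as a shift and turn from the pose commanded when the call began, along the tool's axes at that moment; what a row does not reach only later rows make up. The controller multiplies each number of a shift by 0.2 m and each number of a turn by pi/2 rad. A row lasts 1/12 s, in which the tool goes at most 41.7 mm and 7.16 degrees, less where a joint would pass 70% of its speed; a pose out of reach is approached as far as the arm can. A call with a number of a shift or a turn outside -1 to 1 is refused whole. A call with a gripper value outside its range is refused whole. The fingers move at their own pace and stop on an object; "grip_force" is the grip in N (left out, the last holds). Time passes only in rows, so rows that repeat a pose let the fingers close. It gives the time, the measured TCP pose, the force, the opening and the grip force at its end, in the units of the state.
- get_obs(): the state, without advancing time (a new reading comes with each control period).
- viewer.grab_frame(name): name is "scene" or "side" or "wrist"; returns a dict with "pixels" (420x560x3 uint8, red, green, blue), "fovy" (degrees; the focal length in pixels is half the picture's height over the tangent of half this angle, whatever the lens; pixels are square), "cx", "cy" (the principal point, pixels), "distortion" ([k1, k2, p1, p2, k3] as OpenCV has them; the pictures are not rectified), "world_to_cam" (4x4, takes a point from world to camera coordinates); the wrist camera has in their place "hand_eye" (4x4, takes a point from camera to tool coordinates, whose origin is the TCP and whose axes are the flange's). Camera axes: x right, y up, looking along -z (the intrinsics and any distortion apply to the point x, -y, -z); pixel columns grow to the right and rows downward; lengths in m; the calibration is good to about 2 mm. A picture is of the moment at which its call begins: read the wrist's pose just before it. There is no depth.
- r.hand_in(): hands the job in; it is judged then, once.
Trained networks look in a picture, given as the dict that the camera call returned (one of the last four; its "shot" number tells which), for a name from the list of things; names that differ only in an ending like _2 or _b are one class to them, and where a whole thing is asked for, a point or a joint stands for the part that bears it (a point fixed in the world has none). Each returns a list of dicts, best first, with "score" (0 to 1); they miss things now and then, are a little off and sometimes report something else, mostly with a low value. They report only what shows in the picture. A call takes as long as a camera call. They do not tell look-alikes from the thing itself.
- viewer.trace(picture, thing): "pixels" (420x560 bool, what is visible of it) and "rect" ([left, top, right, bottom] in pixels, round what is visible of it).
The state is a dict: "clock": time; "joints": joint angles; "qvel": joint speeds; "tau": joint torques, N m; "tcp_pos": TCP position; "orientation": TCP orientation; "contact_force": force on the tool from outside, world axes, zero at the start; "moment": the same for the moment, N m; "grip_width": finger opening in m; "gripper_force": force on a finger pad.
Only numpy, scipy, OpenCV 4.12 (cv2) and the standard library are available. Lean on these libraries where they do the work, as an engineer would, in place of code of your own. Each camera call takes 0.05 s, during which the arm holds its last target. There are 200 camera calls.

## Working session

There is one attempt and no reset: what is moved stays moved. The work goes in short steps, Python scripts to look and compute and a tool call to move; the robot and the scene stay as the last step left them, time stands still between calls to the robot, and variables do not carry over. Pictures are saved under pics/ and viewed, at most 10 in all, crops included, and the job is handed in when it is done.

Besides the shell and the picture viewer there is one more tool, called after ">>>" as a command line: name --argument value ..., lists and objects as JSON in quotes. play_rows: Moves the arm, as the interface text tells. Shifts and turns lie within -1 to 1; 1 stands for 0.2 m of shift or pi/2 rad of turn. Its arguments: {"type":"object","properties":{"commands":{"type":"array","items":{"type":"array","items":{"type":"array","items":{"type":"number","minimum":-1,"maximum":1}}}},"grip_force":{"type":"number"}},"required":["commands"]}

```bash
mkdir -p pics
python3 - <<'E'
from bench import get_obs, viewer, r
import cv2,numpy as np,pickle
o=get_obs();print({k:np.round(v,4).tolist() for k,v in o.items()})
for n in ["scene","side"]:
    f=viewer.grab_frame(n);cv2.imwrite(f"pics/{n}0.png",f["pixels"][:,:,::-1])
    print(n,{k:v for k,v in f.items() if k!="pixels"})
    for t in ["machine","guard_left","guard_right","guard_left_handle","guard_right_handle","shut_valve","open_valve","oil_can","wrench","spare_roller"]:
        print(t,[(round(d["score"],2),d["rect"],int(d["pixels"].sum())) for d in viewer.trace(f,t)])
E
```

```text
{'clock': 0.0, 'joints': [-1.2431, 0.4778, 0.0223, 1.5564, -0.0115, 1.1093, -0.0831], 'qvel': [0.0006, 0.0012, -0.001, 0.0007, 0.0011, -0.0031, 0.0006], 'tau': [0.0001, -59.6447, 1.6078, -28.1194, 0.0124, 0.0092, -0.0], 'tcp_pos': [0.2847, 0.6114, 0.2303], 'orientation': [-0.679, -3.067, 0.0028], 'contact_force': [0.4745, -0.0767, 0.2118], 'moment': [-0.0055, -0.0007, -0.0369], 'gripper_force': 0.0, 'grip_width': 0.0854}
scene {'fovy': 43.48126292441331, 'cx': 284.4326534371646, 'cy': 210.43720074455186, 'distortion': array([-0.18980729,  0.        ,  0.        ,  0.        ,  0.        ]), 'world_to_cam': array([[ 0.78378343,  0.62079665,  0.01717684, -0.49331535],
       [-0.38621731,  0.46558417,  0.7962836 ,  0.08259039],
       [ 0.48633293, -0.63074788,  0.60467958, -2.06798386],
       [ 0.        ,  0.        ,  0.        ,  1.        ]]), 'shot': 1}
machine [(0.87, [187.8, 176.9, 350.7, 330.4], 12755)]
guard_left [(0.55, [251.7, 177.5, 326.2, 228.9], 2232), (0.37, [205.3, 211.3, 295.8, 276.6], 3038)]
guard_right [(0.7, [203.9, 213.8, 294.3, 277.6], 2975)]
guard_left_handle [
[... 814 characters left out ...]
4304, -1.59925008],
       [ 0.        ,  0.        ,  0.        ,  1.        ]]), 'shot': 2}
machine [(0.66, [235.7, 167.3, 322.3, 300.5], 8919)]
guard_left [(0.65, [249.6, 207.4, 311.0, 254.9], 2364)]
guard_right []
guard_left_handle [(0.62, [246.0, 202.1, 310.3, 258.9], 2426)]
guard_right_handle [(0.73, [242.1, 167.3, 300.5, 207.6], 1795)]
shut_valve [(0.75, [244.9, 157.6, 274.1, 173.0], 231)]
open_valve [(0.73, [255.7, 261.0, 296.8, 282.5], 464)]
oil_can [(0.84, [269.7, 372.6, 293.5, 414.7], 822), (0.81, [258.5, 339.2, 281.6, 378.8], 721), (0.6, [237.8, 319.4, 256.6, 354.5], 685)]
wrench [(0.48, [274.0, 149.9, 307.8, 159.0], 135)]
spare_roller [(0.75, [247.5, 205.9, 311.5, 254.9], 2371)]
```

Run:
```python
import cv2,numpy as np
a=cv2.imread("pics/scene0.png")[130:370,110:390];b=cv2.imread("pics/side0.png")[130:420,200:360]
cv2.imwrite("pics/sc.png",cv2.resize(a,None,fx=2.5,fy=2.5,interpolation=cv2.INTER_CUBIC))
cv2.imwrite("pics/si.png",cv2.resize(b[:180],None,fx=3.2,fy=3.2,interpolation=cv2.INTER_CUBIC))
```

```text
(no output)
```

View pics/sc.png

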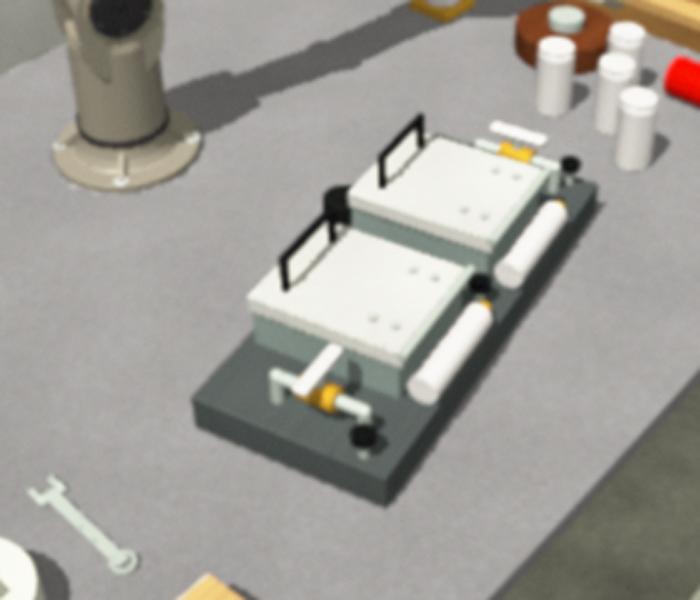

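View pics/si.png

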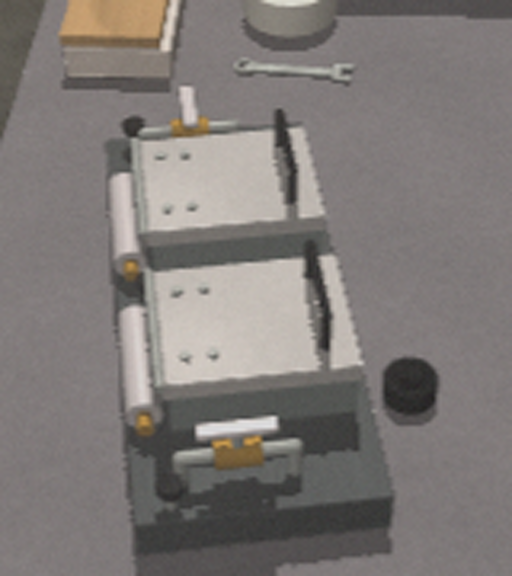

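The only shut-valve candidate is the near station in the scene view. Its valve is at about (237,283), and the silver wing handle at (237,278) lies across the pipe. The other valve, at (318,190), has its handle along the pipe. The side view agrees: handle across at (258,165), along at (274,265). The scene camera shows +y up and to the right, so the target is the **right** guard, with its bar at about (233,227). The look-alike to avoid is the left guard's bar at (270,186). Next I'll fit the machine pose.

```bash
cat > h.py <<'E'
from bench import get_obs, viewer, r
import cv2,numpy as np
from scipy.spatial.transform import Rotation as R
from scipy.optimize import least_squares
def proj(P,f,W=None):
    W=f["world_to_cam"] if W is None else W
    fl=f["pixels"].shape[0]/2/np.tan(np.radians(f["fovy"]/2))
    K=np.array([[fl,0,f["cx"]],[0,fl,f["cy"]],[0,0,1]])
    F=np.diag([1.,-1,-1]);T=F@W[:3,:3];t=F@W[:3,3]
    return cv2.projectPoints(np.asarray(P,float).reshape(-1,1,3),cv2.Rodrigues(T)[0],t,K,f["distortion"])[0][:,0]
def M(p,P):
    c,s=np.cos(p[2]),np.sin(p[2]);P=np.asarray(P,float)
    return np.c_[c*P[:,0]-s*P[:,1]+p[0],s*P[:,0]+c*P[:,1]+p[1],P[:,2]]
E
python3 - <<'E'
from h import *
sc=viewer.grab_frame("scene");si=viewer.grab_frame("side")
def model(p):
    b=p[3];z=.184
    S=[[-.13,-.32,.055],[.14,-.32,.055],[.14,.32,.055],[b,-.175,z],[b,-.065,z],[b,.065,z],[b,.175,z]]
    D=[[.14,.32,.055],[-.13,.32,.055],[b,-.175,z],[b,.175,z]]
    return np.r_[proj(M(p,S),sc),proj(M(p,D),si)]
s=np.array([[195,402],[387,480],[597,185],[284,260],[331,220],[381,157],[421,119]])/2.5+[110,130]
d=np.array([[137,530],[390,492],[279,113],[327,305]])/3.2+[200,130]
ob=np.r_[s,d]
q=least_squares(lambda p:(model(p)-ob).ravel(),[.6,0,0,-.1],loss='soft_l1')
p=q.x;print(p.round(4));print((model(p)-ob).round(1).tolist())
H=M(p,[[p[3],-.12,.184],[p[3]+.18,-.12,.134],[p[3],.12,.184]]);print(H.round(4))
o=get_obs();print(R.from_rotvec(o["orientation"]).as_matrix().round(3))
np.save("p.npy",p)
im=sc["pixels"][:,:,::-1].copy()
E
```

```text
[ 0.5905 -0.0052  0.2029 -0.0814]
[[-1.3, -1.0], [1.2, 0.5], [0.1, -0.9], [-0.1, 0.4], [-0.3, -3.4], [-0.3, 0.6], [-1.1, -0.5], [-1.3, -1.4], [0.9, 0.6], [-1.5, -0.5], [-0.8, 2.4]]
[[ 0.5349 -0.1392  0.184 ]
 [ 0.7112 -0.1029  0.134 ]
 [ 0.4866  0.0959  0.184 ]]
[[-0.907  0.422  0.   ]
 [ 0.422  0.907  0.   ]
 [ 0.     0.    -1.   ]]
```

>>> play_rows --commands '[[[-1, -0.1, -0.1, -0.05, 0.07], [-1, -0.2, -0.2, -0.1, 0.14], [-1, -0.32, -0.32, -0.15, 0.21], [-1, -0.44, -0.44, -0.2, 0.28], [-1, -0.56, -0.56, -0.25, 0.35], [-1, -0.68, -0.68, -0.3, 0.42], [-1, -0.8, -0.8, -0.35, 0.49], [-1, -0.9, -0.9, -0.4, 0.56], [-1, -1, -1, -0.4, 0.593], [-1, -1, -1, -0.4, 0.593]]]'

```text
clock: 2.03
tcp_pos: [0.385, 0.3402, 0.312]
orientation: [1.994, 2.425, 0.001]
contact_force: [0.5, -0.8, -0.1]
grip_width: 0.0854
gripper_force: 0.0
```

>>> play_rows --commands '[[[-1, -0.15, 0.02, 0, 0], [-1, -0.32, 0.04, 0, 0], [-1, -0.5, 0.06, 0, 0], [-1, -0.68, 0.09, 0, 0], [-1, -0.85, 0.11, 0, 0], [-1, -1, 0.13, 0, 0], [-1, -1, 0.13, 0, 0]]]'

```text
clock: 2.62
tcp_pos: [0.4493, 0.149, 0.311]
orientation: [1.992, 2.427, -0.001]
contact_force: [0.4, 0.3, 0.8]
grip_width: 0.0852
gripper_force: 0.0
```

>>> play_rows --commands '[[[-1, -0.15, 0.02, 0, 0], [-1, -0.32, 0.04, 0, 0], [-1, -0.5, 0.06, 0, 0], [-1, -0.68, 0.09, 0, 0], [-1, -0.85, 0.11, 0, 0], [-1, -1, 0.13, 0, 0], [-1, -1, 0.13, 0, 0]]]'

```text
clock: 3.2
tcp_pos: [0.5144, -0.0414, 0.3112]
orientation: [1.991, 2.427, -0.003]
contact_force: [0.4, 0.4, 0.7]
grip_width: 0.0853
gripper_force: 0.0
```

Run:
```python
from h import *
o=get_obs();print(o["clock"],o["tcp_pos"],o["orientation"],o["joints"])
f=viewer.grab_frame("wrist");print({k:v for k,v in f.items() if k!="pixels"})
T=np.eye(4);T[:3,:3]=R.from_rotvec(o["orientation"]).as_matrix();T[:3,3]=o["tcp_pos"]
W=np.linalg.inv(T@f["hand_eye"])
p=np.load("p.npy");b=p[3];z=.184
P=M(p,[[b,-.175,z],[b,-.065,z],[b,.065,z],[b,.175,z],[b-.035,-.12,.134],[b+.18,-.12,.134]])
im=f["pixels"][:,:,::-1].copy()
uv=proj(P,f,W);print(uv.round(1).tolist())
for u,v in uv: cv2.circle(im,(int(u),int(v)),3,(0,0,255),1) if abs(u)<2000 and abs(v)<2000 else 0
cv2.imwrite("pics/w1.png",im)
for t in ["guard_right_handle","guard_left_handle","shut_valve","open_valve"]:
    print(t,[(round(d["score"],2),d["rect"]) for d in viewer.trace(f,t)])
```

```text
3.2 [ 0.5144007  -0.04142518  0.31119925] [ 1.99060094  2.4269358  -0.0025932 ] [-0.60342551  0.14597893  0.63656999  1.86304031 -0.09116109  1.16124857
  0.26123665]
{'fovy': 70.43571346489388, 'cx': 272.7587788185413, 'cy': 210.04077083636378, 'distortion': array([-0.02042082,  0.        ,  0.        ,  0.        ,  0.        ]), 'hand_eye': array([[ 2.03942940e-03,  9.63974373e-01,  2.65987311e-01,
         6.76048557e-02],
       [ 9.99997733e-01, -1.80295049e-03, -1.13323714e-03,
         6.00636583e-04],
       [-6.12849608e-04,  2.65989019e-01, -9.63975864e-01,
        -1.42043593e-01],
       [ 0.00000000e+00,  0.00000000e+00,  0.00000000e+00,
         1.00000000e+00]]), 'shot': 5}
[[272.8, 342.2], [272.4, 247.4], [271.7, 106.5], [271.0, -43.6], [243.1, 274.2], [423.6, 273.1]]
guard_right_handle [(0.85, [241.2, 198.1, 428.9, 348.1]), (0.27, [294.5, 333.3, 360.1, 361.3])]
guard_left_handle [(0.95, [235.9, 0.4, 456.9, 143.2]), (0.57, [164.0, 27.8, 220.1, 83.4])]
shut_valve [(0.9, [292.8, 330.9, 362.6, 360.5])]
open_valve []
```

View pics/w1.png

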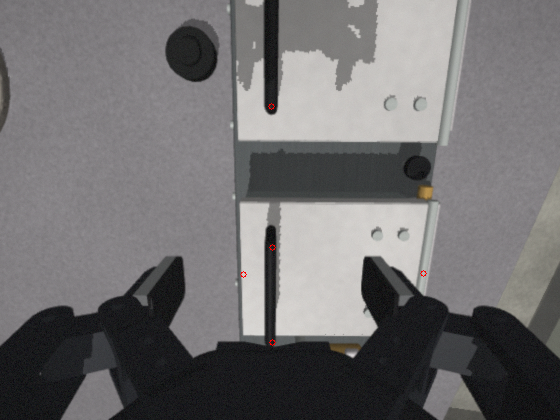

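The wrist view shows the right guard's bar at column 271, about rows 245–340, with its valve at (345,348). My projected points land on it, so I'll go across, down and close.

>>> play_rows --commands '[[[-1, -0.15, 0, 0, 0], [-1, -0.3, 0, 0, 0], [-1, -0.43, -0.005, 0, 0], [-1, -0.5, -0.005, 0.05, 0], [-1, -0.5, -0.005, 0.17, 0], [-1, -0.5, -0.005, 0.32, 0], [-1, -0.5, -0.005, 0.47, 0], [-1, -0.5, -0.005, 0.6, 0], [-1, -0.5, -0.005, 0.69, 0], [-1, -0.5, -0.005, 0.74, 0], [-1, -0.5, -0.005, 0.74, 0], [-1, -0.5, -0.005, 0.74, 0]]]'

```text
clock: 4.45
tcp_pos: [0.5331, -0.1325, 0.1636]
orientation: [-1.982, -2.437, -0.0]
contact_force: [0.5, -0.1, -0.4]
grip_width: 0.0855
gripper_force: 0.0
```

Run:
```python
from h import *
o=get_obs();print(o["clock"],o["tcp_pos"],o["orientation"],o["joints"])
p=np.load("p.npy");H=M(p,[[p[3],-.12,.184]])[0]
d=R.from_rotvec(o["orientation"]).inv().apply(H-o["tcp_pos"]);print("bar in tool",d)
f=viewer.grab_frame("wrist");cv2.imwrite("pics/w2.png",f["pixels"][:,:,::-1])
```

```text
4.45 [ 0.53313129 -0.13245533  0.16357499] [-1.98244485e+00 -2.43692211e+00 -7.94224546e-05] [-0.35947279  0.40100398  0.62259507  1.95636687 -0.30089628  0.8763308
  0.62554422]
bar in tool [-0.00694746  0.00037549 -0.02042605]
```

View pics/w2.png

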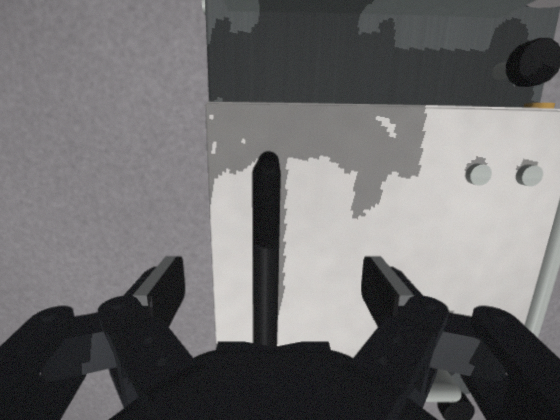

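The bar sits between the open fingers at column 266, while the finger centre is at 273, so it is about 3 mm to the −y side of the tool. I'll correct that and close.

>>> play_rows --commands '[[[-1, -0.03, -0.015, 0, 0], [-1, -0.03, -0.015, 0, 0], [1, -0.03, -0.015, 0, 0], [1, -0.03, -0.015, 0, 0], [1, -0.03, -0.015, 0, 0], [1, -0.03, -0.015, 0, 0], [1, -0.03, -0.015, 0, 0], [1, -0.03, -0.015, 0, 0], [1, -0.03, -0.015, 0, 0], [1, -0.03, -0.015, 0, 0], [1, -0.03, -0.015, 0, 0], [1, -0.03, -0.015, 0, 0]]]' --grip_force 60

```text
clock: 5.5
tcp_pos: [0.531, -0.1396, 0.1633]
orientation: [-1.984, -2.435, 0.0]
contact_force: [-1.2, 0.7, 1.5]
grip_width: 0.0102
gripper_force: 58.4
```

>>> play_rows --commands '[[[1, 0, 0.012, -0.038, 0], [1, 0, 0.025, -0.077, 0], [1, 0, 0.04, -0.115, 0], [1, 0, 0.057, -0.153, 0], [1, 0, 0.076, -0.189, 0], [1, 0, 0.095, -0.224, 0], [1, 0, 0.095, -0.224, 0], [1, 0, 0.095, -0.224, 0]]]'

```text
clock: 6.17
tcp_pos: [0.549, -0.1361, 0.2087]
orientation: [-1.984, -2.434, 0.001]
contact_force: [-4.3, -0.7, -2.9]
grip_width: 0.0101
gripper_force: 58.6
```

Run:
```python
from h import *
o=get_obs();print(o["tcp_pos"],o["contact_force"],o["moment"],o["gripper_force"],o["grip_width"])
f=viewer.grab_frame("scene");cv2.imwrite("pics/s3.png",cv2.resize(f["pixels"][150:330,150:390,::-1],None,fx=3,fy=3))
```

```text
[ 0.54895727 -0.13607058  0.20866621] [-4.2583438  -0.68214659 -2.8985682 ] [-0.31507526  1.04159715 -0.12803844] 58.6344051361084 0.010146692056508849
```

View pics/s3.png

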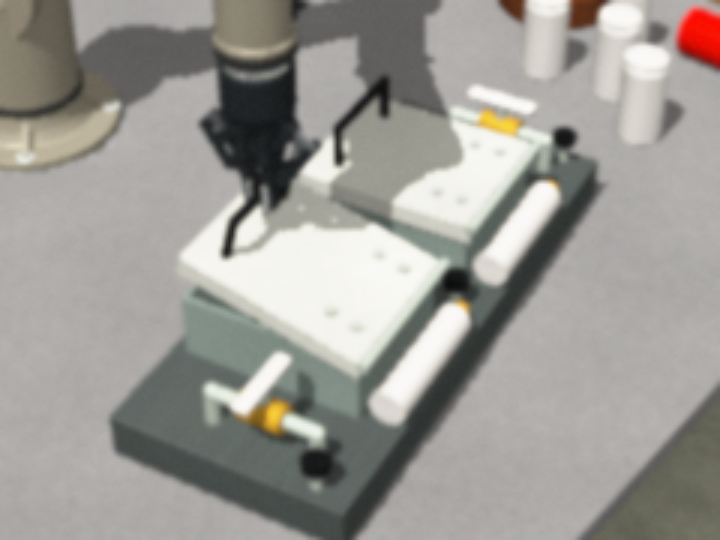

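The right guard is opening with the bar held, and the left guard is shut. I'll continue along the arc.

>>> play_rows --commands '[[[1, 0, 0.022, -0.035, 0], [1, 0, 0.045, -0.069, 0], [1, 0, 0.07, -0.101, 0], [1, 0, 0.095, -0.133, 0], [1, 0, 0.15, -0.192, 0], [1, 0, 0.18, -0.22, 0], [1, 0, 0.211, -0.247, 0], [1, 0, 0.276, -0.296, 0], [1, 0, 0.31, -0.318, 0], [1, 0, 0.345, -0.339, 0], [1, 0, 0.345, -0.339, 0], [1, 0, 0.345, -0.339, 0]]]'

```text
clock: 7.22
tcp_pos: [0.6165, -0.1231, 0.28]
orientation: [-1.985, -2.433, 0.0]
contact_force: [-16.5, -0.7, 18.2]
grip_width: 0.0101
gripper_force: 59.3
```

Run:
```python
from h import *
o=get_obs();print({k:np.round(o[k],4).tolist() for k in ["clock","tcp_pos","contact_force","moment","gripper_force","grip_width"]})
a=viewer.grab_frame("scene");b=viewer.grab_frame("side")
p=np.load("p.npy");hx=p[3]+.18
def panel(th): # front-edge corners mid-plane, bar ends
    L=[]
    for u,n in [(.215,0),(.18,.05)]:
        x=hx-u*np.cos(th)+n*np.sin(th);z=.134+u*np.sin(th)+n*np.cos(th);w=.086 if n==0 else .055
        L+= [[x,-.12-w,z],[x,-.12+w,z]]
    return M(p,L)
ims=[]
for f,(y0,y1,x0,x1) in [(a,(130,330,170,350)),(b,(120,300,215,345))]:
    s=3;im=cv2.resize(f["pixels"][y0:y1,x0:x1,::-1],None,fx=s,fy=s,interpolation=cv2.INTER_CUBIC)
    for th,c in [(40,(255,0,0)),(45,(0,0,255)),(50,(0,160,0))]:
        for u,v in proj(panel(np.radians(th)),f): cv2.circle(im,(int((u+.5-x0)*s),int((v+.5-y0)*s)),3,c,1)
    ims.append(im)
h=max(i.shape[0] for i in ims)
h=min(h,600);im=np.hstack([cv2.copyMakeBorder(i,0,h-i.shape[0],0,0,0) for i in ims])[:, :800] if False else None
cv2.imwrite("pics/a4.png",ims[0]);cv2.imwrite("pics/b4.png",ims[1])
```

```text
{'clock': 7.2167, 'tcp_pos': [0.6165, -0.1231, 0.28], 'contact_force': [-16.4572, -0.7106, 18.2402], 'moment': [-0.0397, 3.5538, -0.1312], 'gripper_force': 59.3396, 'grip_width': 0.0101}
```

View pics/a4.png

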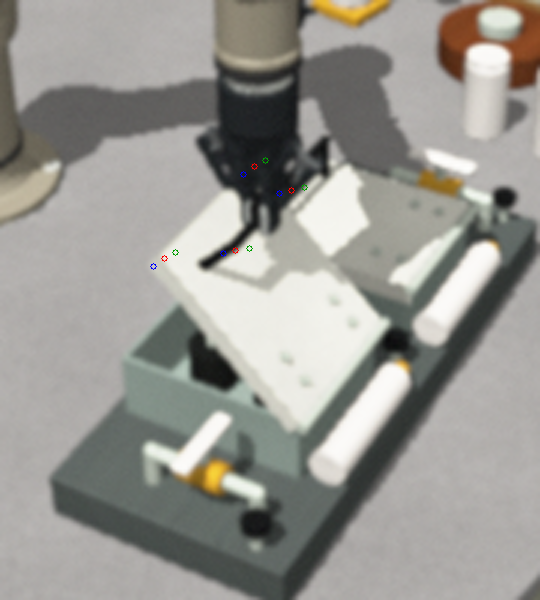

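View pics/b4.png

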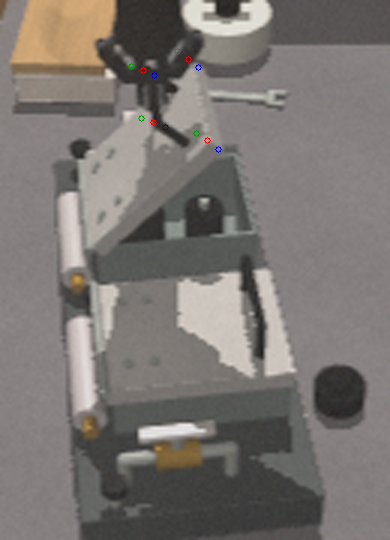

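Run:
```python
from h import *
a=viewer.grab_frame("scene");b=viewer.grab_frame("side");s=5
ims=[]
for f,(x0,y0,w,h) in [(a,(210,175,80,105)),(b,(235,130,75,105))]:
    im=cv2.resize(f["pixels"][y0:y0+h,x0:x0+w,::-1],None,fx=s,fy=s,interpolation=cv2.INTER_CUBIC)
    for k in range(0,w,10): cv2.line(im,(k*s,0),(k*s,6),(0,0,255),1);cv2.putText(im,str(x0+k),(k*s,16),0,.35,(0,0,255))
    for k in range(10,h,10): cv2.line(im,(0,k*s),(6,k*s),(0,0,255),1);cv2.putText(im,str(y0+k),(8,k*s+4),0,.35,(0,0,255))
    ims.append(im)
cv2.imwrite("pics/z5.png",np.hstack(ims))
for n,f in zip("ab",(a,b)):
    for t in ["guard_right","shut_valve"]: print(n,t,[(round(d["score"],2),d["rect"]) for d in viewer.trace(f,t)])
```

```text
a guard_right [(0.92, [219.1, 193.2, 296.7, 276.9])]
a shut_valve [(0.59, [217.7, 269.5, 257.3, 297.1])]
b guard_right [(0.62, [245.0, 143.4, 291.6, 203.0]), (0.26, [318.4, 243.1, 338.0, 258.7])]
b shut_valve []
```

View pics/z5.png

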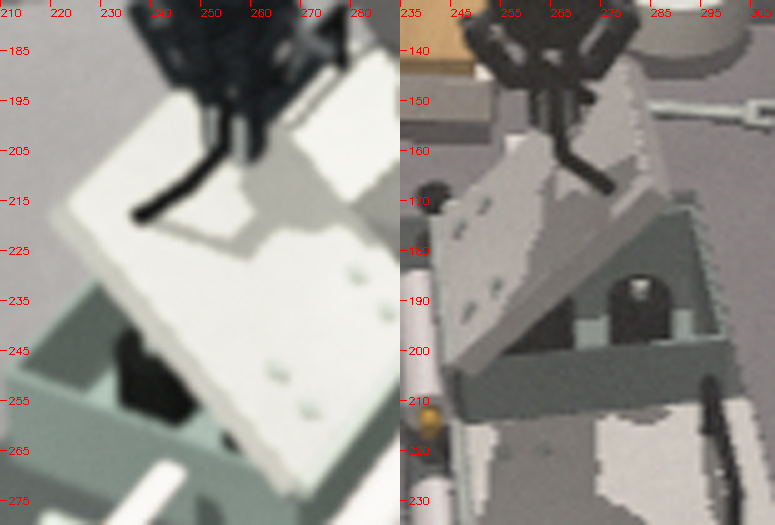

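Run:
```python
from h import *
a=viewer.grab_frame("scene");b=viewer.grab_frame("side")
p=np.load("p.npy")
def pt(q,u,n,y):
    th=q[0];return [p[3]+.18+q[1]-u*np.cos(th)+n*np.sin(th),-.12+y+q[2],.134+q[3]+u*np.sin(th)+n*np.cos(th)]
A=[(.215,.002,-.086,223,214),(.18,.05,-.051,246,211),(.18,.002,-.051,236,217.5)]
B=[(.215,.002,.086,285.5,168),(.18,.05,.051,267,159.5),(.18,.002,.051,277,167)]
def res(q):
    e=[]
    for f,L in ((a,A),(b,B)):
        L=np.array(L);e.append(proj(M(p,[pt(q,*l[:3]) for l in L]),f)-L[:,3:])
    return np.r_[e[0],e[1]]
for h0 in (1e-4,.004,.02):
    s=np.array([h0,h0,h0])
    q=least_squares(lambda q:np.r_[res(q).ravel(),q[1:]/s],[.8,0,0,0],loss='soft_l1')
    print(h0,np.degrees(q.x[0]).round(2),q.x[1:].round(4),res(q.x).round(1).tolist())
o=get_obs();print(o["clock"],o["contact_force"],R.from_rotvec(o["orientation"]).inv().apply(M(p,[pt([np.pi/4,0,0,0],.18,.05,0)])[0]-o["tcp_pos"]))
```

```text
0.0001 42.71 [-0.  0.  0.] [[-0.1, 2.6], [0.9, 1.6], [1.4, 1.6], [-0.4, -0.6], [0.5, 1.0], [-0.3, 0.4]]
0.004 43.09 [-0.0025  0.0016  0.0029] [[-0.4, 1.0], [0.7, 0.1], [1.1, 0.1], [0.1, -1.3], [0.9, 0.4], [0.2, -0.2]]
0.02 43.28 [-0.0033  0.0019  0.0029] [[-0.4, 0.8], [0.7, -0.0], [1.1, -0.1], [0.2, -1.3], [1.0, 0.4], [0.3, -0.2]]
7.7167 [-15.63726113  -0.36084616  17.80165895] [ 0.00067419  0.00533112 -0.01684568]
```

>>> play_rows --commands '[[[1, 0, 0.003, -0.01, 0], [1, 0, 0.006, -0.02, 0], [1, 0, 0.006, -0.02, 0], [1, 0, 0.006, -0.02, 0], [1, 0, 0.006, -0.02, 0]]]'

```text
clock: 8.13
tcp_pos: [0.6181, -0.1227, 0.2812]
orientation: [1.985, 2.434, -0.002]
contact_force: [-6.0, -3.4, 1.5]
grip_width: 0.0101
gripper_force: 59.6
```

Run:
```python
from h import *
o=get_obs();print(o["clock"],o["tcp_pos"],o["contact_force"],o["moment"],o["joints"])
f=viewer.grab_frame("wrist");T=np.eye(4);T[:3,:3]=R.from_rotvec(o["orientation"]).as_matrix();T[:3,3]=o["tcp_pos"]
W=np.linalg.inv(T@f["hand_eye"]);p=np.load("p.npy")
im=f["pixels"][:,:,::-1].copy()
for th,c in [(40,(255,0,0)),(45,(0,0,255)),(50,(0,160,0))]:
    t=np.radians(th);P=[]
    for u,n,y in [(.215,.002,-.0),(.215,.002,.086),(.18,.05,.055),(.18,.002,.049),(0,.002,.086)]:
        P.append([p[3]+.177-u*np.cos(t)+n*np.sin(t),-.12+.002+y,.134+u*np.sin(t)+n*np.cos(t)])
    uv=proj(M(p,P),f,W);print(th,uv.round(0).tolist())
    for u,v in uv: cv2.circle(im,(int(u),int(v)),3,c,1)
cv2.imwrite("pics/w6.png",im)
```

```text
8.1333 [ 0.61814317 -0.12273807  0.28121012] [-5.97399003 -3.41921949  1.53538736] [-0.74550552  1.52359038 -0.12847736] [-0.37976755  0.41546029  0.65548656  1.64372033 -0.2688465   1.17487138
  0.54169302]
40 [[140.0, 252.0], [120.0, 82.0], [241.0, 151.0], [194.0, 157.0], [374.0, 105.0]]
45 [[154.0, 263.0], [134.0, 77.0], [272.0, 153.0], [208.0, 159.0], [374.0, 105.0]]
50 [[174.0, 275.0], [155.0, 71.0], [308.0, 154.0], [227.0, 161.0], [374.0, 105.0]]
```

View pics/w6.png

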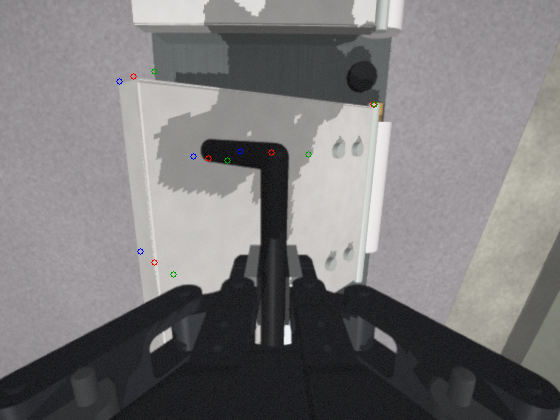

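The wrist view shows the guard's front corner at (137,80), the fold line at (154,262) and the upright's base at about (206,150). All of these lie on the 45° markers, contact forces are small, and the bar is still gripped at about 60 N. I'm handing in while holding.

```bash
python3 -c "
from bench import r
print(r.hand_in())"
```

```text
the job is handed in; nothing more can be done
None
```

I lifted the right station's guard (its valve handle lies across the pipe) and handed in while still holding it at about 45°; the left guard stayed shut and I touched none of the loose things.

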